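Draw the blind plug from a stone mount base

TASK

Take the puller out of the wooden tool block, thread it into the brass plug in the stone (feel lightly for the start of the thread, then turn it clockwise until it stops) and draw the plug straight up out of its socket without forcing anything. Stand the plug gently upright in the white tray with the puller still screwed into it, let go, and leave everything else on the bench where it is.

Things in the scene. Friction and masses are not known exactly. Their poses are not given: they have to be found in the camera images.
- puller_grip (a point): Centre of the puller's handle: upright dark steel bar 18 mm square, 60 mm tall, sides parallel to the point's x and y, z up along the rod. Below it a 14 mm neck 8 mm long, a flange disc 36 mm across, 6 mm thick, its underside 44 mm below the point, then a 7 mm rod. Puller 100.5 mm long, 0.12 to 0.2 kg. At the start it stands upright in the tool block, flange resting on the block's top.
- puller_lugs (a point): Thread end of the puller, 62 mm straight below puller_grip: two round lugs 7 mm thick stick out of the 7 mm rod along the point's x, 24 mm end to end; the point is on the rod's axis at the lugs' mid-height. A tapered nose reaches 8.5 mm further down; the flange's underside is 18 mm up. The lugs are alike: half a turn makes no difference.
- plug_top (a point): Middle of the plug's top face (z up). Brass plug 40 mm square and tall, 0.32 kg, flush with the stone, cannot turn in its socket. In its top: a round counterbore 27 mm across, 6 mm deep; under it a 5 mm disc with a central slot 28 x 9.2 mm that the lugs pass only when in line with it (to about 7 deg). Lugs resting on the disc: puller_lugs 2.5 mm below this point; dropped in: 14.5 to 16 mm below.
- plug_center (a point): Centre of the plug, 20 mm below plug_top. The thread under the disc is coarse and right-handed: from where the lugs drop in, about 90 deg clockwise (seen from above) to a hard stop 5 to 10 deg past that, working 2 mm down between 35 and 75 deg, with 1 to 2 mm axial play: fully turned, puller_lugs is 16.3 to 18 mm below plug_top (at 18 the flange sits on the plug). Anticlockwise it stops at once.
- socket_mouth (a point): Centre of the socket's mouth in the top face of the stone, 60 mm above the bench. The brown stone is 120 x 100 x 60 mm (x, y, z), fixed. The square socket is 40 mm deep, 1 mm wider than the plug on each side; rubber seal strips grip the plug, so that 6 to 14 N on top of its weight are needed over the first 26 mm of lift.
- tool_block: Fixed wooden block 80 x 80 x 55 mm, origin at the centre of its underside, with a 30 mm hole right through its middle in which the puller stands: lift the puller 30 mm to clear it.
- tray: Fixed white tray 125 x 125 mm with 4 mm walls 18 mm high and a 4 mm thick floor, origin at the centre of its underside. The plug may stand anywhere on its floor.
- plug: The plug; origin at the centre of its underside, z up. The slot's direction is not measured: it lies up to 0.7 rad either way from the plug's x axis. Find it by turning the puller under a light push (3 to 5 N) until it drops; once it has dropped in, the puller stands by itself in the plug, if you need to let go and take a new grip.
- puller: The puller; origin at puller_lugs, z up to the handle.
- stone: The stone; origin at the centre of its underside.
- bottle: bystander: clear bottle, 56 mm across, 150 mm tall, upright
- tub: bystander: open clear tub, 100 mm across, 60 mm tall
- jar: bystander: amber glass jar, 52 mm across, 70 mm tall
- spatula: bystander: metal spatula lying flat, 170 mm long
- brush: bystander: brush lying flat, 180 mm long
- sherd: bystander: flat terracotta sherd 50 x 35 x 14 mm
- loupe: bystander: black loupe ring 40 mm across, 18 mm tall
Not all that is in view belongs to the job. There is more than one size of the plug; the job needs the smaller. What is shaped like the stone but red is not meant.

How it is judged (in metres and radians):
On the way, in this order (a step that is already met when the one before it is completed fails the run):
1. the puller's lugs are dropped through the slot into the thread of the plug, still seated in its socket (z of puller_lugs in the frame of plug_top below -0.0135 m and horizontal distance between puller_lugs and plug_top below 0.004 m and distance between plug_top and socket_mouth below 0.005 m), for 0.2 s.
2. the plug is drawn straight up clear of its socket on the puller (z of plug in the frame of socket_mouth above 0.002 m and horizontal distance between plug and socket_mouth below 0.015 m and z of puller_lugs in the frame of plug_top below -0.0135 m), for 0.1 s.
At the end, for the whole second after the job is handed in: The plug stands upright (within 0.1 rad) and at rest on the tray's floor, its underside within 8 mm of the tray's and its centre within 50 mm of the tray's centre in x and y, with the puller's lugs still in the thread (at least 13.5 mm below the plug's top) (x of plug in the frame of tray between -0.05 and 0.05 m and y of plug in the frame of tray between -0.05 and 0.05 m and z of plug in the frame of tray below 0.008 m and angle between plug's own z axis and vertical below 0.1 rad and z of puller_lugs in the frame of plug_top below -0.0135 m and linear speed of plug below 0.02 m/s and linear speed of puller below 0.03 m/s); the robot touches nothing.
It fails at once if the puller is forced against the plug (over 45 N) (contact force between puller and plug above 45 N).
It fails at once if the plug is forced against the stone (over 60 N, about 19 N of it the squeeze of the seals at rest), or dropped or pressed hard into the tray (over 45 N) (contact force between plug and stone above 60 N or contact force between plug and tray above 45 N).
It fails at once if the puller or the robot strikes the stone (over 10 N) (contact force between any of puller, the arm and stone above 10 N).
It fails at once if the plug is tipped (over 0.35 rad) (angle between plug's own z axis and vertical above 0.35 rad).
It fails at once if a bystander is moved (over 15 mm) (distance of any of bottle, tub, jar, spatula, brush, sherd, loupe from where it was at the start of the episode above 0.015 m).
It also fails if it takes over 70 s, if anything falls off the work surface, if the arm or the gripper's body presses on something with over 40 N, if the wrist force passes 120 N, or if a joint passes its speed limit or range.

ROBOT

A 6-joint arm with a two-finger parallel gripper is mounted at the origin on the work surface. World frame = base frame: x ahead of the robot, y to its left, z up, the work surface at z = 0. Lengths are in mm, angles in rad, forces in N, time in s.
With the tool pointing down it reaches from about 275 to 1000 mm from the base axis. Payload 8.4 kg.
Tool frame: the origin (TCP) lies on the mounting face of the last link; the fingertips stand 173 mm ahead of it and the grasp point (between the pads) lies 155 mm ahead of it; z points along the fingers, y is the direction in which the jaws open and shut (so a half turn about z gives the same grasp; the last joint's range is limited). The gripper opens to 85 mm and grips with 20 to 120 N. Pads are 22 mm wide; open, the fingers measure 114 mm over their backs; the gripper's body (76 mm by 85 mm) begins 54 mm behind the grasp point. The pads swing forward as they close: fully open they stand 13 mm farther back than shut.
Start: joints at [1.156, 0.353, 1.633, -0, 1.155, -0.002], TCP at [250.734, 572.505, 404.681] pointing down, gripper open.
Joint ranges: [-2.63, 2.63], [-0.92, 2.1], [0.06, 2.66], [-1.3, 4.44], [0, 2.69], [-3.02, 3.02]. Speed limits (rad/s): [2.22, 2.22, 2.79, 3.14, 3.14, 3.14].

INTERFACE

Orientations are given as [roll, pitch, yaw] about the fixed x, y, z axes, in that order (R = Rz(yaw) Ry(pitch) Rx(roll)).
In Python, from rig import r, grab_frame, spotter gives the robot as it stands.
- The arm moves only by the tool apply_moves, never from a script. Its argument "motion" is text: rows parted by semicolons, each of 5 numbers parted by spaces: the opening, from -1 (shut) to 1 (fully open), then the shift along the tool's x, y, z as a fraction of full scale, then the turn about the tool's z as a fraction of full scale. In form: hand x y z twist; .... A call has 1 to 20 rows; each row is the pose to reach, as a shift and turn from the pose commanded when the call began, along the tool's axes at that moment, turning the shorter way round; what a row does not reach only later rows make up. Full scale, the value 1, is 1 m for a shift and pi rad for a turn. A row lasts 1/12 s, in which the tool goes at most 41.7 mm and 7.16 degrees, less where a joint would pass 70% of its speed; a pose out of reach is approached as far as the arm can. A call with a number of a shift or a turn outside -1 to 1 is refused whole. A call with a gripper value outside its range is refused whole. The fingers move at their own pace and stop on an object; "squeeze" is the grip in N (left out, the last holds). Time passes only in rows, so rows that repeat a pose let the fingers close. It gives the time, the measured TCP pose, the force and the opening at its end, in the units of the state.
- r.sense(): the state, without advancing time (a new reading comes with each control period).
- grab_frame(name): name is "scene" or "top"; returns a dict with "img" (480x640x3 uint8, red, green, blue), "fx", "fy", "cx", "cy" (pixels), "R" (3x3) and "t" (3): a world point X has camera coordinates R X + t. Camera axes: x right, y down, z forward; pixel columns grow to the right and rows downward; lengths in mm; the calibration is good to about 2 mm. A picture is of the moment at which its call begins. There is no depth.
- r.sign_off(): hands the job in, once; it reports no verdict.
Trained networks look in the newest picture that a camera, given by its name, has taken for a name from the list of things; names that differ only in an ending like _2 or _b are one class to them, and where a whole thing is asked for, a point or a joint stands for the part that bears it (a point fixed in the world has none). Each returns a list of dicts, best first, with "conf" (0 to 1); they miss things now and then, are a little off and sometimes report something else, mostly with a low value. They report only what shows in the picture. A call takes as long as a camera call. They do not tell look-alikes from the thing itself.
- spotter.boxes_of(query, camera): "point" ([x, y, z] in mm, in world coordinates, good to about 4 mm: the middle of the surface that is visible of it).
- spotter.place_of(query, camera): "point" ([x, y, z] in mm, in world coordinates, good to about 4 mm: a listed point, or the origin of a listed thing).
The state is a dict: "clock": time; "qpos": joint angles; "qvel": joint speeds; "joint_efforts": joint torques, N m; "eef_pos": TCP position; "tcp_rot": TCP orientation; "contact_force": force on the tool from outside, world axes, zero at the start; "wrist_torque": the same for the moment, N m; "opening": opening from 0.0 (shut) to 1.0 (fully open).
Only numpy, scipy, OpenCV 4.12 (cv2) and the standard library are available. Lean on these libraries where they do the work, as an engineer would, in place of code of your own. Each camera call takes 0.05 s, during which the arm holds its last target.

## Working session

There is one attempt and no reset: what is moved stays moved. The work goes in short steps, Python scripts to look and compute and a tool call to move; the robot and the scene stay as the last step left them, time stands still between calls to the robot, and variables do not carry over. Pictures are saved under pics/ and viewed, and the job is handed in when it is done.

Besides the shell and the picture viewer there is one more tool, called after "Call:" as name(argument=value, ...) on one line, values as JSON. apply_moves: Moves the arm, as the interface text tells. Its arguments: {"type":"object","properties":{"motion":{"type":"string"},"squeeze":{"type":"number"}},"required":["motion"]}

```bash
ls; mkdir -p pics; python3 - <<'E'
from rig import r, grab_frame, spotter
import cv2
print(r.sense())
for n in ("scene","top"):
    f=grab_frame(n); cv2.imwrite(f"pics/{n}0.png",f["img"][:,:,::-1]); print(n,f["fx"],f["fy"],f["cx"],f["cy"],f["R"],f["t"])
for q in ("puller_grip","puller_lugs","plug_top","socket_mouth","tool_block","tray","stone","plug"):
    for c in ("top","scene"):
        print(q,c,[(round(d["conf"],2),[round(v) for v in d["point"]]) for d in spotter.place_of(q,c)])
E
```

```text
pics
{'clock': 0.0, 'qpos': array([ 1.15557875e+00,  3.53680955e-01,  1.63412006e+00, -1.13280559e-07,
        1.15518120e+00, -2.40075314e-03]), 'qvel': array([-0.00055773,  0.00096712,  0.00117668,  0.00046189,  0.00049453,
        0.0014525 ]), 'joint_efforts': array([-3.61460887e-03, -6.05242753e+01, -3.42061973e+01, -3.23421191e-04,
        9.34102776e-03, -9.40749942e-05]), 'eef_pos': array([250.65514   , 572.29270741, 403.94703645]), 'tcp_rot': array([-3.14020309e+00, -3.23242899e-06,  2.72877588e+00]), 'contact_force': array([-0.2276078 ,  0.42701705, -0.20720312]), 'wrist_torque': array([0.02337583, 0.00887637, 0.02328992]), 'opening': 1.00344555984078}
scene 462.11296858713666 462.11296858713666 318.6055959152874 238.33871764383034 [[ 0.08057022  0.99665617  0.01359838]
 [ 0.70550388 -0.04738536 -0.70712015]
 [-0.7041113   0.06656654 -0.70696264]] [ -92.6765711  -319.85871344 1466.99142313]
top 507.72449631929004 507.72449631929004 329.24439454514527 235.0443779354522 [[ 9.07697689e-04 -9.99963507e-01 -8.49477684e-03]
 [-9.93768772e-01  4.47990683e-05 -1.11461321e-01]
 [ 1.
[... 308 characters left out ...]
5, 58]), (0.81, [541, 18, 59]), (0.28, [764, 180, 3])]
plug_top scene [(0.58, [394, -3, 55]), (0.57, [545, 18, 62])]
socket_mouth top [(0.88, [540, 16, 58]), (0.84, [606, 365, 61]), (0.34, [511, 219, -1])]
socket_mouth scene [(0.89, [546, 21, 60]), (0.25, [768, -120, 3])]
tool_block top [(0.57, [510, 219, -3])]
tool_block scene [(0.7, [507, 217, 1])]
tray top [(0.91, [556, -226, -2]), (0.51, [508, 219, -4])]
tray scene [(0.78, [552, -223, -2])]
stone top [(0.92, [603, 369, -3]), (0.82, [544, 12, -1])]
stone scene [(0.81, [541, 20, -1]), (0.59, [602, 367, 4])]
plug top [(0.73, [541, 20, 18]), (0.63, [392, -3, 2]), (0.45, [509, 222, 0])]
plug scene [(0.82, [540, 17, 22]), (0.65, [396, -5, 3])]
```

View pics/top0.png

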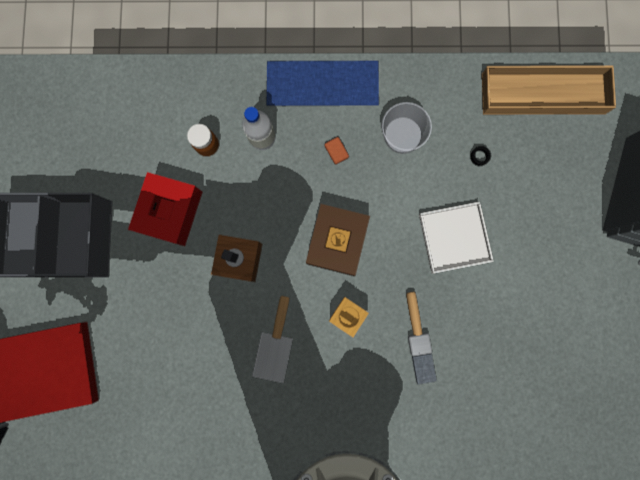

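View pics/scene0.png

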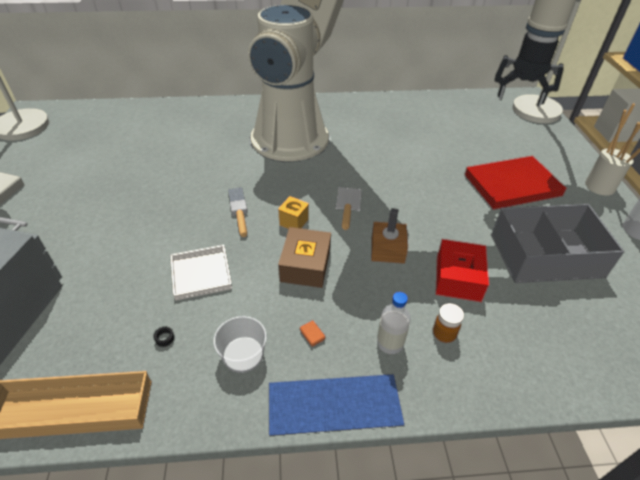

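Top view: candidates for the plug are the one in the brown stone (337,240) and a larger loose one (349,317). For the stone, the brown one (337,240) and the red look-alike (165,210). The puller is in the wooden block (235,257). I choose the brown stone's plug and check it in crops.

```bash
python3 - <<'E'
import cv2, numpy as np
a=cv2.imread("pics/top0.png"); s=cv2.imread("pics/scene0.png")
c1=cv2.resize(a[195:290,205:275],None,fx=6,fy=6,interpolation=cv2.INTER_CUBIC)[:570,:400]
c2=cv2.resize(a[195:290,300:375],None,fx=6,fy=6,interpolation=cv2.INTER_CUBIC)[:570,:400]
cv2.imwrite("pics/crop_top.png",np.hstack([cv2.resize(a[200:290,205:270],(400,554),interpolation=cv2.INTER_CUBIC),cv2.resize(a[200:290,305:370],(400,554),interpolation=cv2.INTER_CUBIC)]))
cv2.imwrite("pics/crop_sc.png",np.hstack([cv2.resize(s[200:270,365:415],(400,560),interpolation=cv2.INTER_CUBIC),cv2.resize(s[225:295,280:330],(400,560),interpolation=cv2.INTER_CUBIC)]))
E
```

```text
(no output)
```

View pics/crop_top.png

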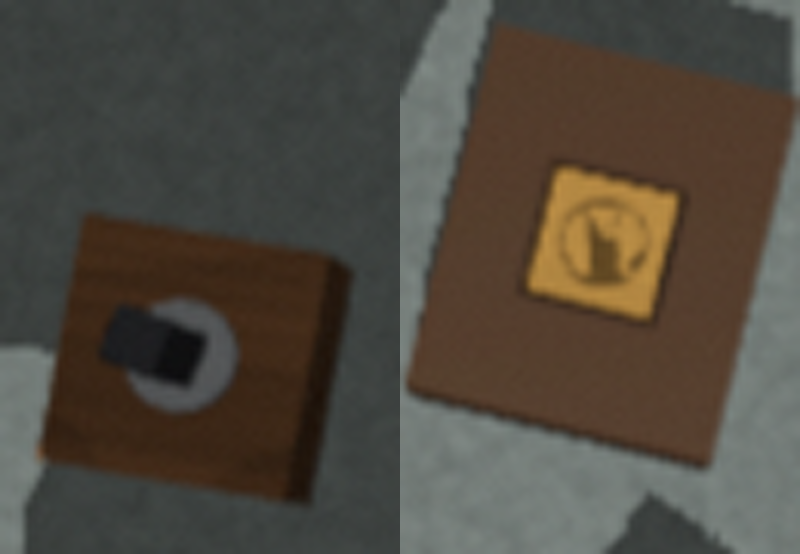

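View pics/crop_sc.png

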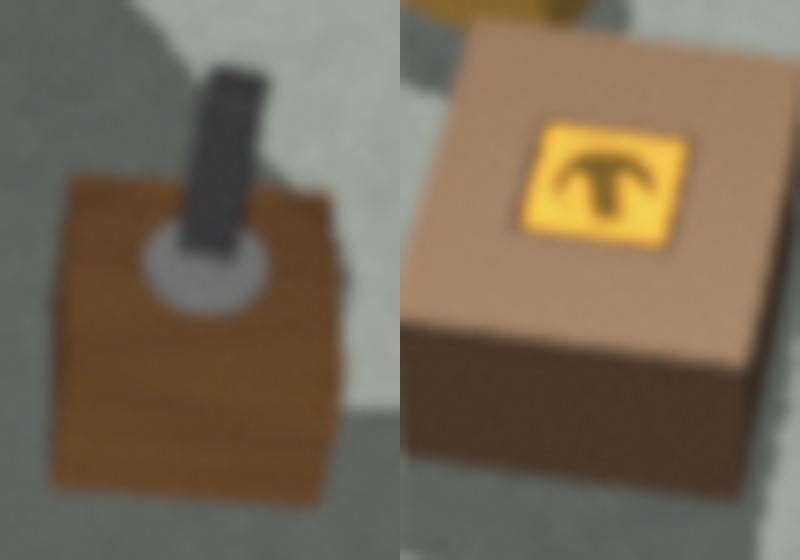

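```bash
cat > h.py <<'E'
import numpy as np, cv2
from rig import r, grab_frame, spotter
def ray(f,u,v,z):
    d=np.array([(u-f["cx"])/f["fx"],(v-f["cy"])/f["fy"],1.0]); R=np.array(f["R"]);t=np.array(f["t"])
    C=-R.T@t; w=R.T@d; return C+w*(z-C[2])/w[2]
def proj(f,X):
    c=np.array(f["R"])@np.asarray(X,float)+np.array(f["t"]); return np.array([f["fx"]*c[0]/c[2]+f["cx"],f["fy"]*c[1]/c[2]+f["cy"]])
def subrect(mask):
    cs,_=cv2.findContours(mask.astype(np.uint8),cv2.RETR_EXTERNAL,cv2.CHAIN_APPROX_NONE)
    c=max(cs,key=cv2.contourArea); return c
E
python3 - <<'E'
from h import *
for n in ("top","scene"):
    f=grab_frame(n); img=f["img"]; hsv=cv2.cvtColor(img,cv2.COLOR_RGB2HSV)
    g=np.round(proj(f,[543,17,60])).astype(int)
    m=np.zeros(img.shape[:2],np.uint8); k=22
    sl=np.s_[g[1]-k:g[1]+k,g[0]-k:g[0]+k]
    h=hsv[sl]; m[sl]=((h[...,0]>13)&(h[...,0]<32)&(h[...,1]>130)&(h[...,2]>(130)))
    c=subrect(m); hull=cv2.convexHull(c)
    pts=np.array([ray(f,p[0][0],p[0][1],60)[:2] for p in hull],np.float32)
    rc=cv2.minAreaRect(pts); 
    print(n,g,"plug",rc)
    # stone top: brown region
    if n=="top":
        b=(np.abs(h.astype(int)).sum()*0)
    # puller flange/handle
    print("px puller flange",proj(f,[509,218,61]),"handle top",proj(f,[509,218,129]))
E
```

```text
top [338 239] plug ((542.7305908203125, 17.16712188720703), (39.29471969604492, 39.85783386230469), 76.10784912109375)
px puller flange [234.3206619  256.11927352] handle top [227.02275641 253.48183353]
scene [305 247] plug ((544.1019287109375, 17.68149185180664), (43.493019104003906, 45.01201629638672), 77.166259765625)
px puller flange [389.82081727 232.25347333] handle top [393.55260151 210.43683071]
```

```bash
cat >> h.py <<'E'
def hull(f,P,s=8,o=(0,0)):
    p=np.array([proj(f,x) for x in P]); p=(p-np.array(o)+0.5)*s
    return cv2.convexHull(p.astype(np.float32)).astype(np.int32)
def model(x,y,z,yaw):  # z = puller_grip z
    c,s_=np.cos(yaw),np.sin(yaw)
    H=[[x+c*a-s_*b,y+s_*a+c*b,z+k] for a in(-9,9) for b in(-9,9) for k in(-30,30)]
    t=np.linspace(0,2*np.pi,40,endpoint=False)
    F=[[x+18*np.cos(q),y+18*np.sin(q),z+k] for q in t for k in(-38,-44)]
    return H,F
E
python3 - <<'E'
from h import *
from scipy.optimize import minimize
fr={}
for n,o in (("top",(215,236)),("scene",(372,198))):
    f=grab_frame(n); img=f["img"]; k=40
    c=img[o[1]:o[1]+45,o[0]:o[0]+k]
    hs=cv2.cvtColor(c,cv2.COLOR_RGB2HSV)
    fr[n]=(f,o,c,hs)
    print(n); 
    for row in range(0,45,3): print(" ".join(f"{hs[row,j,1]:3d}/{hs[row,j,2]:3d}" for j in range(4,36,2)))
E
```

```text
top
155/ 64 155/ 64 154/ 63 148/ 62 111/ 62  75/ 61  52/ 59  26/ 60  12/ 65  18/ 69  20/ 65  16/ 63  16/ 63  20/ 63  20/ 63  15/ 66
159/ 64 157/ 65 155/ 66 161/ 65 165/ 65 164/ 67 160/ 67 156/ 67 156/ 67 165/ 65 157/ 65 157/ 65 138/ 63 107/ 62  73/ 63  45/ 62
156/ 67 161/ 65 161/ 65 158/ 66 157/ 65 155/ 64 156/ 62 165/ 62 159/ 61 157/ 60 152/ 62 159/ 61 157/ 60 155/ 61 159/ 61 159/ 61
158/ 58 160/ 59 157/ 57 157/ 57 157/ 57 154/ 58 157/ 60 157/ 60 166/ 60 159/ 61 162/ 63 160/ 62 155/ 61 157/ 60 160/ 59 153/ 60
156/ 62 155/ 61 155/ 66 152/ 62 163/ 64 155/ 64 122/ 65  68/ 68  72/ 67 117/ 61 162/ 60 157/ 60 160/ 59 162/ 60 156/ 62 158/ 63
159/ 61 157/ 60  96/ 40  24/ 32  32/ 32  12/ 41   8/ 64  13/ 77  12/ 85  12/ 86   3/ 81  69/ 67 164/ 67 158/ 66 164/ 67 161/ 65
155/ 61 140/ 53   8/ 31  25/ 31  16/ 31  25/ 31  18/ 29  16/ 16  36/ 21  13/ 38   9/ 85   9/ 83 117/ 59 162/ 63 166/ 63 159/ 64
161/ 57  75/ 34  26/ 29  40/ 32  16/ 32  31/ 33  13/ 20  27/ 19  45/ 17   8/ 32   9/ 86   9/ 85  20/ 64 167/ 64 158/ 66 151/ 66
158/ 58 166/ 57 158/ 58  76/ 54  17/ 46   9/ 30  43/ 18  32/ 16  26/ 20 
[... 2049 characters left out ...]
/ 60   9/ 57 124/ 84 151/ 96 148/ 93 141/ 92 139/ 97  60/128
152/ 97 155/ 97 151/ 96 149/ 96  81/101  23/100   8/ 62   9/ 59   5/ 56  12/ 64  90/ 91 145/ 93 152/ 94 154/ 93 150/ 92  49/110
150/ 95 145/ 95 150/ 95  94/ 98   9/113   2/108   0/ 84   0/ 77   4/ 67   3/ 84   5/110  73/ 98 152/ 94 146/ 94 156/ 93  99/ 95
153/100 148/100 153/100 101/ 98   9/108   4/115   2/114   2/113   2/111   2/112   2/112  62/ 99 146/ 94 152/ 94 154/ 93 122/ 94
154/103 150/102 149/103 150/102 100/102  30/109   7/114   4/116   4/114  12/110  50/101 137/ 97 151/ 96 151/ 98 151/ 96 120/ 98
150/102 149/101 150/100 150/100 150/100 151/ 98 135/ 98 121/ 99 126/ 97 142/ 97 148/ 98 150/ 97 149/ 99 151/ 98 146/ 98 125/100
```

```bash
cat >> h.py <<'E'
from scipy.optimize import minimize
def cov(f,P,shape,o,s=8):
    m=np.zeros((shape[0]*s,shape[1]*s),np.uint8); cv2.fillConvexPoly(m,hull(f,P,s,o),1)
    return cv2.resize(m.astype(np.float32),(shape[1],shape[0]),interpolation=cv2.INTER_AREA)
E
python3 - <<'E'
from h import *
D=[]
for n,o in (("top",(215,240)),("scene",(372,198))):
    f=grab_frame(n); c=f["img"][o[1]:o[1]+38,o[0]:o[0]+40]
    hs=cv2.cvtColor(c,cv2.COLOR_RGB2HSV).astype(float)
    S,V=hs[...,1],hs[...,2]
    if n=="top": obs=np.clip((150-S)/120,0,1); obs[V<45]=1; w=np.ones_like(obs); w[30:,:10]=0; w[:3,15:]=0; w[:, 35:]=0
    else:
        obs=np.clip((140-S)/120,0,1); w=np.ones_like(obs); w[:26]=0; w[:,:3]=0;w[:,33:]=0
        a=np.clip((95-V)/32,0,1); 
        w[10:23,:26]=1; obs[10:23]=a[10:23]; w[10:23,:14]=0
        w[23:26]=0
    dark=np.clip(((60-V) if n=="top" else (85-V))/25,0,1)
    D.append((n,f,o,obs,w,dark))
def cost(p,which,z=99):
    e=0
    for n,f,o,obs,w,dark in D:
        if n not in which: continue
        H,F=model(p[0],p[1],z,p[2]); h=cov(f,H,obs.shape,o); u=np.maximum(h,cov(f,F,obs.shape,o))
        e+=(w*(u-obs)**2).sum()+ (0.5*((h-dark)**2)[4:32,3:32].sum() if n=="top" else 0)
    return e
for which in (("top",),("scene",),("top","scene")):
  best=None
  for y0 in (-0.6,-0.3,0,0.3,0.6):
    q=minimize(cost,[509,217,y0],args=(which,),method="Nelder-Mead",options=dict(initial_simplex=[[509,217,y0],[513,217,y0],[509,221,y0],[509,217,y0+.3]]))
    if best is None or q.fun<best.fun: best=q
  print(which,best.x,best.fun)
# block top yaw
E
```

```text
('top',) [506.67102373 219.2454588    1.22911479] 27.140730685763888
('scene',) [ 5.10862147e+02  2.18152110e+02 -3.13109084e-01] 15.511549479166668
('top', 'scene') [ 5.06866423e+02  2.19350776e+02 -3.20635828e-01] 44.94066395399306
```

Call:
apply_moves(motion="1 -0.378 -0.2204 0 -0.026;1 -0.378 -0.2204 0 -0.026;1 -0.378 -0.2204 0 -0.026;1 -0.378 -0.2204 0 -0.026;1 -0.378 -0.2204 0 -0.026;1 -0.378 -0.2204 0 -0.026;1 -0.378 -0.2204 0 -0.026;1 -0.378 -0.2204 0 -0.026;1 -0.378 -0.2204 0 -0.026;1 -0.378 -0.2204 0 -0.026;1 -0.378 -0.2204 0 -0.026;1 -0.378 -0.2204 0.03 -0.026;1 -0.378 -0.2204 0.06 -0.026;1 -0.378 -0.2204 0.09 -0.026;1 -0.378 -0.2204 0.12 -0.026;1 -0.378 -0.2204 0.149 -0.026;1 -0.378 -0.2204 0.149 -0.026;1 -0.378 -0.2204 0.149 -0.026", squeeze=30)

```text
clock: 2.7
eef_pos: [508.2, 218.8, 254.9]
tcp_rot: [-3.139, -0.002, 2.81]
contact_force: [-0.1, -0.3, 0.4]
opening: 1.003
```

Call:
apply_moves(motion="-1 0 0 0 0;-1 0 0 0 0;-1 0 0 0 0;-1 0 0 0 0;-1 0 0 0 0;-1 0 0 0 0;-1 0 0 0 0;-1 0 0 0 0;-1 0 0 0 0;-1 0 0 0 0;-1 0 0 0 0;-1 0 0 0 0")

```text
clock: 3.7
eef_pos: [508.8, 219.1, 256.5]
tcp_rot: [3.141, 0.001, 2.81]
contact_force: [0.0, -0.8, 7.5]
opening: 0.206
```

```bash
python3 - <<'E'
from h import *
ims=[]
for n,o in (("top",(205,220)),("scene",(350,170))):
    f=grab_frame(n); ims.append(cv2.resize(f["img"][o[1]:o[1]+80,o[0]:o[0]+64,::-1],(400,500),interpolation=cv2.INTER_CUBIC))
cv2.imwrite("pics/g1.png",np.hstack(ims)); print(r.sense()["opening"],r.sense()["contact_force"])
E
```

```text
0.20604886591082247 [-1.56425545 -0.99772624  7.29053962]
```

View pics/g1.png

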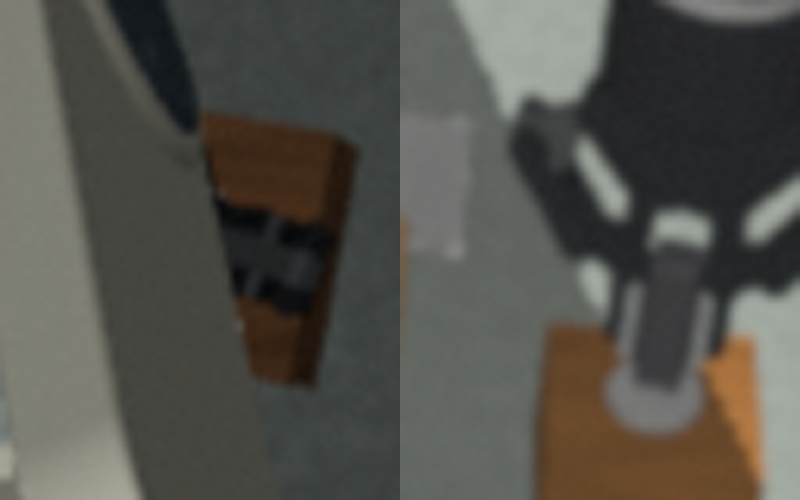

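Call:
apply_moves(motion="-1 0 0 0 0;-1 0 0 0 0;-1 0 0 -0.02 0;-1 0 0 -0.04 0;-1 0 0 -0.06 0;-1 0 0 -0.08 0;-1 0 0 -0.1 0;-1 0 0 -0.12 0;-1 0 0 -0.12 0;-1 0 0 -0.12 0;-1 0 0 -0.12 0", squeeze=80)

```text
clock: 4.72
eef_pos: [508.1, 218.8, 374.7]
tcp_rot: [-3.141, -0.001, 2.811]
contact_force: [0.2, -0.1, -2.1]
opening: 0.197
```

```bash
python3 - <<'E'
from h import *
ims=[]
f=grab_frame("scene"); g=proj(f,[509,219,155]).astype(int); o=(g[0]-40,g[1]-50)
cv2.imwrite("pics/g2.png",cv2.resize(f["img"][o[1]:o[1]+80,o[0]:o[0]+80,::-1],(600,600),interpolation=cv2.INTER_CUBIC)); print(r.sense()["opening"],r.sense()["contact_force"],o)
print(spotter.place_of("puller_lugs","scene"),spotter.place_of("puller_grip","scene"))
E
```

```text
0.19774538885078585 [-0.33078961 -0.4927523  -2.43469761] (np.int64(355), np.int64(151))
[{'point': [502.2, 218.4, 151.7], 'conf': 0.63}, {'point': [511.3, 219.4, 219.0], 'conf': 0.22}] [{'point': [507.8, 219.7, 220.1], 'conf': 0.61}]
```

View pics/g2.png

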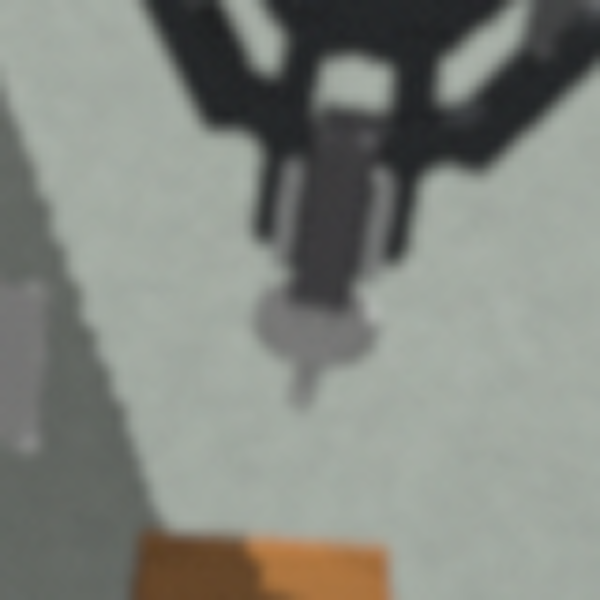

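```bash
cat >> h.py <<'E'
def rodmodel(x,y,z,yaw):
    t=np.linspace(0,2*np.pi,24,endpoint=False)
    Rd=[[x+3.5*np.cos(q),y+3.5*np.sin(q),z+k] for q in t for k in(-44,-66)]+[[x+1.5*np.cos(q),y+1.5*np.sin(q),z-70.5] for q in t]
    c,s=np.cos(yaw),np.sin(yaw)
    L=[[x+e*12*c-s*w,y+e*12*s+c*w,z-62+k] for e in(-1,1) for w in (-2.6,2.6) for k in (-2.6,2.6)]
    return Rd,L
def fit_scene(f,p0,z,yaw,zfree=False,dbg=None):
    g=proj(f,[p0[0],p0[1],z-50]).astype(int); o=(g[0]-14,g[1]-10); 
    img=f["img"][o[1]:o[1]+30,o[0]:o[0]+28]; V=img.max(2).astype(float)
    bg=np.percentile(V,85)
    g0=np.clip((bg-8-V)/(bg-8-115),0,1)
    def u_(p):
        zz=p[2] if zfree else z
        H,F=model(p[0],p[1],zz,yaw); Rd,L=rodmodel(p[0],p[1],zz,yaw)
        return np.max([cov(f,P,V.shape,o) for P in (F,Rd,L)],axis=0)
    w=np.ones_like(V); w[:int(proj(f,[p0[0],p0[1],z-40])[1]-o[1])+1]=0
    c=lambda p:(w*(u_(p)-g0)**2).sum()
    s=[[p0[0],p0[1]],[p0[0]+4,p0[1]],[p0[0],p0[1]+4]]
    if zfree: s=[a+[z] for a in s]+[[p0[0],p0[1],z+4]]
    q=minimize(c,s[0],method="Nelder-Mead",options=dict(initial_simplex=s))
    if dbg: cv2.imwrite(dbg,cv2.resize(np.hstack([g0*255,u_(q.x)*255,V*w]).astype(np.uint8),None,fx=9,fy=9,interpolation=cv2.INTER_NEAREST))
    return q.x,q.fun
E
python3 - <<'E'
from h import *
f=grab_frame("scene")
for z in (217.2,219): print(fit_scene(f,[508,219],z,-0.33,dbg="pics/fit1.png"))
print(fit_scene(f,[508,219],217,-0.33,True))
for yw in (-0.33+1.57,): print("90",fit_scene(f,[508,219],217,yw))
E
```

```text
(array([505.15685338, 219.27446592]), np.float64(3.775837419629841))
(array([506.99079776, 218.56786776]), np.float64(4.689054019646762))
(array([507.8308543 , 218.60297314, 219.68089715]), np.float64(3.829956918992086))
90 (array([499.78846598, 221.23964012]), np.float64(14.759843717461473))
```

View pics/fit1.png

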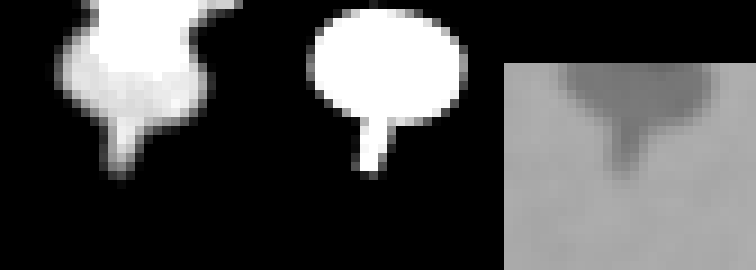

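Call:
apply_moves(motion="-1 -0.0983 -0.1794 0 0.2;-1 -0.0983 -0.1794 0 0.395;-1 -0.0983 -0.1794 0 0.395;-1 -0.0983 -0.1794 0 0.395;-1 -0.0983 -0.1794 0 0.395;-1 -0.0983 -0.1794 0 0.395;-1 -0.0983 -0.1794 0.02 0.395;-1 -0.0983 -0.1794 0.04 0.395;-1 -0.0983 -0.1794 0.06 0.395;-1 -0.0983 -0.1794 0.072 0.395;-1 -0.0983 -0.1794 0.072 0.395;-1 -0.0983 -0.1794 0.072 0.395;-1 -0.0983 -0.1794 0.072 0.395;-1 -0.0983 -0.1794 0.072 0.395")

```text
clock: 6.08
eef_pos: [543.7, 17.4, 304.6]
tcp_rot: [3.14, -0.0, 1.572]
contact_force: [-0.1, 0.6, -1.3]
opening: 0.2
```

```bash
python3 - <<'E'
from h import *
f=grab_frame("scene"); s=r.sense(); print(s["eef_pos"],s["tcp_rot"])
z=s["eef_pos"][2]-157.5
g=proj(f,[543,17,90]).astype(int); o=(g[0]-40,g[1]-45)
cv2.imwrite("pics/g3.png",cv2.resize(f["img"][o[1]:o[1]+80,o[0]:o[0]+80,::-1],(600,600),interpolation=cv2.INTER_CUBIC));print(o)
print(proj(f,[543,17,z-44]),proj(f,[543,17,z-62]))
E
```

```text
[543.61999433  17.43506581 304.65701704] [ 3.13990512e+00 -3.68661059e-05  1.57178414e+00]
(np.int64(264), np.int64(192))
[304.65317345 233.53899513] [304.71600313 239.33364983]
```

View pics/g3.png

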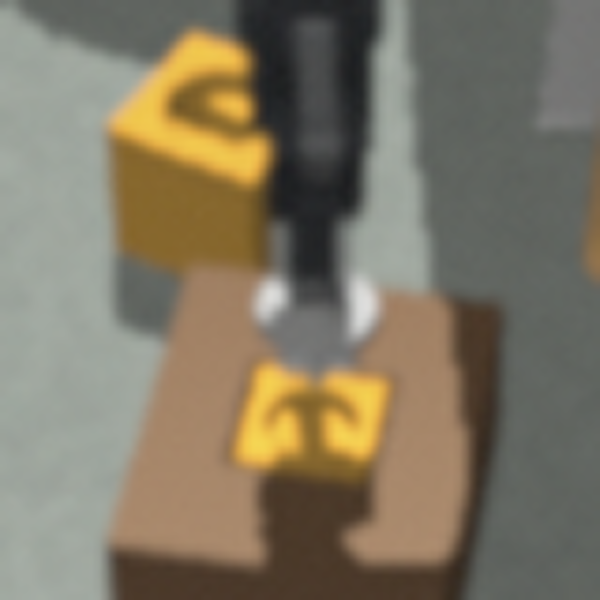

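```bash
python3 - <<'E'
from h import *
f=grab_frame("scene"); img=f["img"].astype(int)
for row in range(228,244): print(row," ".join(f"{img[row,c].min():3d}" for c in range(292,320)))
from h import *
H,F=model(543.6,17.4,147.1,0)
p=np.array([proj(f,x) for x in F]); print(p.min(0),p.max(0))
for dy in (0,2,4):
  print(dy,proj(f,[543.6,17.4+dy,106]))
E
```

```text
228  92  93  91  87  85  83  87 102 120 114  86  57  45  45  45  48  73 109 144 167 171 163 159 159 159 159 159 159
229  99  99  99  97  96 100 120 153 166 150 108  71  61  61  59  59  74 109 154 187 189 171 156 152 152 153 154 157
230 100  99 100  98 100 112 150 191 203 182 131  85  72  69  67  65  71 104 157 199 206 186 153 136 134 136 141 144
231 100 100  99 100 101 123 169 206 215 195 140  89  72  72  71  70  71 102 158 202 216 200 155 121 111 113 118 120
232 100  99  99 101 102 130 178 205 202 179 136  97  88  89  89  86  83 101 152 202 219 207 159 114 101 100 100 103
233 101 101  99  99 104 129 173 192 173 146 122 107 106 106 106 102  97 108 151 200 218 201 154 113 100 100  99  99
234 100 100 100 101 102 117 151 167 147 123 116 114 113 114 112 110 107 114 152 201 211 183 137 106  99  98 100 101
235 100 100 101 100  99 104 118 131 125 117 115 115 116 115 114 112 111 117 153 194 194 156 117 101 100 100 100 101
236 102 100 101 101 101 101 104 110 112 114 114 116 115 115 115 113 114 120 147 172 161 124 103 100 100 101 102 100
237 101 102 102 101 101 101 102 104 108 113 115 116 116 
[... 201 characters left out ...]
97  94  94  99 110 119 123 120 117 114 114 117 117 112 103 100 100 101 102 101 103 102 101
240 104 104 102 103  99  90  83  82  94 110 122 125 123 118 115 116 121 123 116 104  98 100 101 101 101 101 102 102
241 103 103 103 103  96  83  75  79  87 102 111 113 112 113 112 109 111 112 106  95  91  92  93  95  95 100 102 103
242 103 102 104 103  92  78  74  78  83  88  89  89  91  97 100  94  92  90  89  83  82  83  84  82  86  96 102 104
243 104 104 104  99  88  73  74  80  80  77  72  70  71  76  79  75  75  77  79  79  77  78  77  74  80  95 102 104
[296.58303634 226.10978717] [313.06031947 239.55135226]
0 [304.8420645  232.79310265]
2 [305.75536068 232.75049736]
4 [306.66841625 232.70790329]
```

```bash
python3 - <<'E'
from h import *
for n,o in (("top",(318,220)),("scene",(288,230))):
    f=grab_frame(n); img=cv2.imread(f"pics/{n}0.png")[:,:,::-1][o[1]:o[1]+38,o[0]:o[0]+38].astype(float)
    d=img[...,0]-img[...,2]; print(n,np.percentile(d,[5,50,95]))
    lo=np.percentile(d,20); hi=np.percentile(d,97)
    g=np.clip((d-lo)/(hi-lo),0,1)
    P=lambda p,h,z:[[p[0]+np.cos(p[2])*a-np.sin(p[2])*b,p[1]+np.sin(p[2])*a+np.cos(p[2])*b,z] for a in(-h,h) for b in(-h,h)]
    yy,xx=np.mgrid[0:38,0:38]
    def c(p):
        u=cov(f,P(p,20,60),g.shape,o); 
        ctr=proj(f,[p[0],p[1],60])-np.array(o); w=((xx-ctr[0])**2+(yy-ctr[1])**2)>7.5**2
        w=w&(((xx-ctr[0])**2+(yy-ctr[1])**2)<17**2)
        return (w*(u-g)**2).sum()
    s=[[543,17,-.24],[546,17,-.24],[543,20,-.24],[543,17,-.1]]
    q=minimize(c,s[0],method="Nelder-Mead",options=dict(initial_simplex=s)); print(n,q.x,q.fun)
    # stone top
    if n=="top":
        big=cv2.imread("pics/top0.png")[:,:,::-1][195:285,300:380].astype(float); o2=(300,195)
        h=cv2.cvtColor(big.astype(np.uint8),cv2.COLOR_RGB2HSV).astype(float); g2=np.clip((h[...,1]-40)/70,0,1)
        def P2(p):return [[p[0]+np.cos(p[2])*a-np.sin(p[2])*b,p[1]+np.sin(p[2])*a+np.cos(p[2])*b,60] for a in(-60,60) for b in(-50,50)]
        c2=lambda p:((cov(f,P2(p),g2.shape,o2)-g2)**2)[:70].sum()
        q=minimize(c2,s[0],method="Nelder-Mead",options=dict(initial_simplex=s)); print("stone",q.x,q.fun)
E
```

```text
top [ 37.  40. 113.]
top [ 5.43038597e+02  1.73765501e+01 -2.49131075e-01] 3.5292721788194443
stone [ 5.42572012e+02  1.77709469e+01 -2.37761641e-01] 18.42990015146684
scene [ 52.  60. 160.]
scene [ 5.44537242e+02  1.75720124e+01 -2.30641798e-01] 4.872206385976824
```

Call:
apply_moves(motion="-1 0.0004 0.0015 0 -0.5636;-1 0.0004 0.0015 0 -0.5636;-1 0.0004 0.0015 0 -0.5636;-1 0.0004 0.0015 0 -0.5636;-1 0.0004 0.0015 0 -0.5636;-1 0.0004 0.0015 0 -0.5636;-1 0.0004 0.0015 0 -0.5636;-1 0.0004 0.0015 0 -0.5636;-1 0.0004 0.0015 0 -0.5636;-1 0.0004 0.0015 0 -0.5636;-1 0.0004 0.0015 0 -0.5636;-1 0.0004 0.0015 0 -0.5636;-1 0.0004 0.0015 0 -0.5636;-1 0.0004 0.0015 0 -0.5636;-1 0.0004 0.0015 0.006 -0.5636;-1 0.0004 0.0015 0.012 -0.5636;-1 0.0004 0.0015 0.016 -0.5636;-1 0.0004 0.0015 0.016 -0.5636;-1 0.0004 0.0015 0.016 -0.5636")

```text
clock: 7.87
eef_pos: [544.5, 17.8, 287.2]
tcp_rot: [3.141, -0.001, -2.945]
contact_force: [-0.7, -0.2, -1.6]
opening: 0.197
```

```bash
python3 - <<'E'
from h import *
f=grab_frame("scene"); s=r.sense(); print(s["eef_pos"],s["tcp_rot"],s["contact_force"])
g=proj(f,[543,17,90]).astype(int); o=(g[0]-40,g[1]-45)
cv2.imwrite("pics/g4.png",cv2.resize(f["img"][o[1]:o[1]+80,o[0]:o[0]+80,::-1],(600,600),interpolation=cv2.INTER_CUBIC));print(o)
f=grab_frame("top")
cv2.imwrite("pics/t4.png",cv2.resize(f["img"][195:295,290:390,::-1],(600,600),interpolation=cv2.INTER_CUBIC))
E
```

```text
[544.67432257  17.75079427 287.46714177] [ 3.14152346e+00 -4.58909009e-04 -2.94448672e+00] [ 0.2494542  -0.12304928 -1.37900822]
(np.int64(264), np.int64(192))
```

View pics/g4.png

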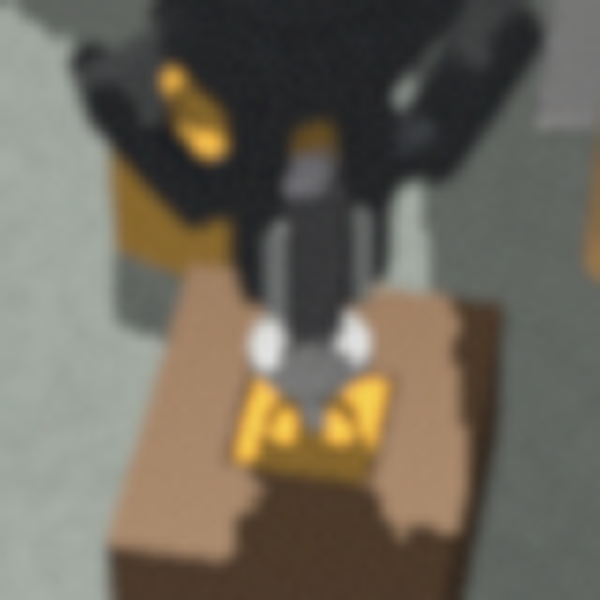

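View pics/t4.png

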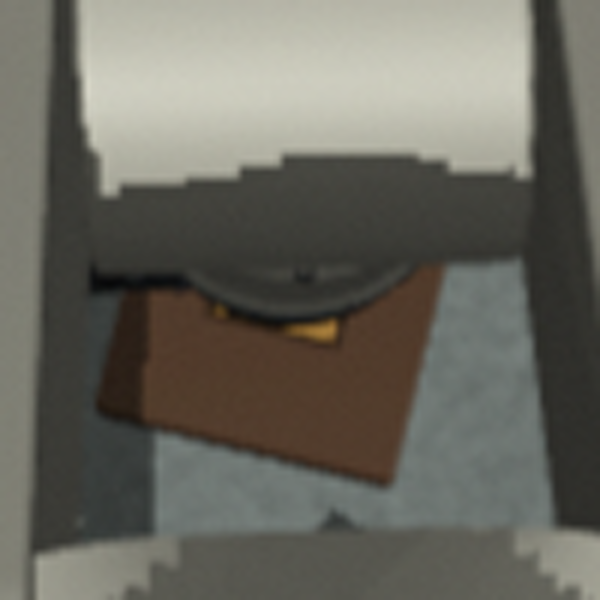

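Call:
apply_moves(motion="-1 0 0 0.0015 0;-1 0 0 0.003 0;-1 0 0 0.0045 0;-1 0 0 0.006 0;-1 0 0 0.007 0;-1 0 0 0.007 0;-1 0 0 0.007 0")

```text
clock: 8.55
eef_pos: [544.7, 17.7, 280.6]
tcp_rot: [3.142, -0.0, -2.943]
contact_force: [-0.3, 0.7, -2.1]
opening: 0.204
```

Call:
apply_moves(motion="-1 0 0 0.001 0;-1 0 0 0.002 0;-1 0 0 0.0025 0;-1 0 0 0.0025 0;-1 0 0 0.0025 0")

```text
clock: 8.97
eef_pos: [544.7, 17.7, 278.1]
tcp_rot: [-3.142, -0.0, -2.943]
contact_force: [-0.8, -0.3, -1.9]
opening: 0.2
```

Call:
apply_moves(motion="-1 0 0 0.0005 0;-1 0 0 0.001 0;-1 0 0 0.0015 0;-1 0 0 0.0015 0;-1 0 0 0.0015 0")

```text
clock: 9.38
eef_pos: [544.7, 17.8, 276.6]
tcp_rot: [3.142, -0.0, -2.943]
contact_force: [-0.3, -0.2, -1.9]
opening: 0.196
```

Call:
apply_moves(motion="-1 0 0 0.0005 0;-1 0 0 0.001 0;-1 0 0 0.001 0;-1 0 0 0.001 0")

```text
clock: 9.72
eef_pos: [544.7, 17.7, 275.6]
tcp_rot: [3.142, -0.0, -2.943]
contact_force: [-0.6, 0.5, -2.5]
opening: 0.203
```

Call:
apply_moves(motion="-1 0 0 0.0005 0;-1 0 0 0.001 0;-1 0 0 0.0015 0;-1 0 0 0.0015 0;-1 0 0 0.0015 0")

```text
clock: 10.13
eef_pos: [544.7, 17.8, 274.1]
tcp_rot: [3.142, -0.0, -2.943]
contact_force: [-0.3, -0.6, -0.7]
opening: 0.207
```

Call:
apply_moves(motion="-1 0 0 0.0005 0;-1 0 0 0.0005 0;-1 0 0 0.0005 0")

```text
clock: 10.38
eef_pos: [544.7, 17.8, 273.7]
tcp_rot: [3.142, 0.0, -2.943]
contact_force: [1.1, 0.6, -1.5]
opening: 0.205
```

Call:
apply_moves(motion="-1 0 0 0.0005 0;-1 0 0 0.001 0;-1 0 0 0.001 0;-1 0 0 0.001 0")

```text
clock: 10.72
eef_pos: [544.7, 17.8, 272.6]
tcp_rot: [3.142, -0.0, -2.943]
contact_force: [-1.1, 0.3, -0.8]
opening: 0.199
```

Call:
apply_moves(motion="-1 0 0 0.0005 0;-1 0 0 0.001 0;-1 0 0 0.001 0;-1 0 0 0.001 0")

```text
clock: 11.05
eef_pos: [544.7, 17.8, 271.6]
tcp_rot: [3.142, -0.0, -2.943]
contact_force: [0.7, 1.1, -2.1]
opening: 0.202
```

```bash
python3 - <<'E'
from h import *
f=grab_frame("scene"); s=r.sense(); print(s["eef_pos"],s["contact_force"])
g=proj(f,[543,17,90]).astype(int); o=(g[0]-40,g[1]-45)
cv2.imwrite("pics/g5.png",cv2.resize(f["img"][o[1]:o[1]+80,o[0]:o[0]+80,::-1],(600,600),interpolation=cv2.INTER_CUBIC));print(o)
for z in (271.6-155,271.6-157.5): print(z,[proj(f,[543+18,17.4,z-k]) for k in (38,44)])
E
```

```text
[544.69842205  17.76514933 271.63974564] [ 0.57666079  1.81514587 -2.06587805]
(np.int64(264), np.int64(192))
116.60000000000002 [array([305.40580702, 247.20554315]), array([305.42370318, 249.08748859])]
114.10000000000002 [array([305.41328186, 247.99159053]), array([305.43111614, 249.86702904])]
```

View pics/g5.png

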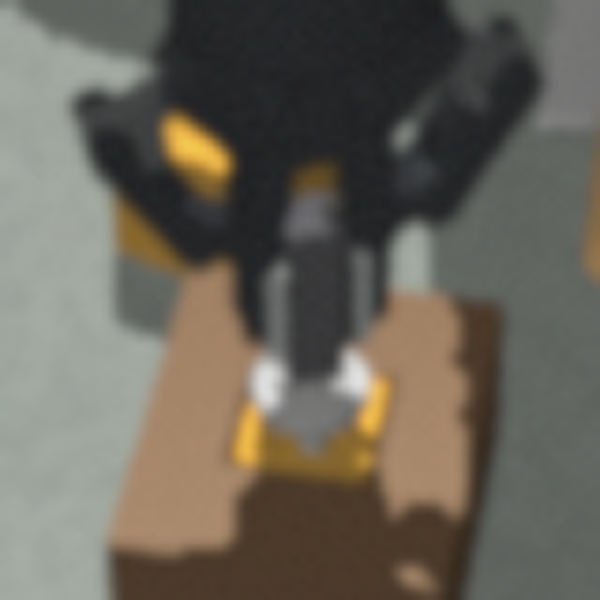

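Call:
apply_moves(motion="-1 0 0 0.0005 0;-1 0 0 0.001 0;-1 0 0 0.0015 0;-1 0 0 0.002 0;-1 0 0 0.002 0")

```text
clock: 11.52
eef_pos: [544.7, 17.8, 269.5]
tcp_rot: [3.142, -0.0, -2.943]
contact_force: [-0.1, 0.2, -2.3]
opening: 0.2
```

Call:
apply_moves(motion="-1 0 0 0.0005 0;-1 0 0 0.001 0;-1 0 0 0.0015 0;-1 0 0 0.002 0;-1 0 0 0.002 0")

```text
clock: 11.93
eef_pos: [544.7, 17.7, 267.6]
tcp_rot: [-3.142, -0.0, -2.943]
contact_force: [-0.7, 0.3, -1.8]
opening: 0.201
```

Call:
apply_moves(motion="-1 0 0 0.0005 0;-1 0 0 0.001 0;-1 0 0 0.0015 0;-1 0 0 0.002 0;-1 0 0 0.002 0")

```text
clock: 12.35
eef_pos: [544.7, 17.7, 265.6]
tcp_rot: [-3.142, -0.0, -2.943]
contact_force: [0.8, 0.6, -1.2]
opening: 0.198
```

Call:
apply_moves(motion="-1 0 0 0.0005 0;-1 0 0 0.001 0;-1 0 0 0.001 0;-1 0 0 0.001 0")

```text
clock: 12.68
eef_pos: [544.7, 17.8, 264.6]
tcp_rot: [-3.142, -0.0, -2.943]
contact_force: [0.4, 0.7, -2.3]
opening: 0.198
```

Call:
apply_moves(motion="-1 0 0 0.0005 0;-1 0 0 0.001 0;-1 0 0 0.001 0;-1 0 0 0.001 0")

```text
clock: 13.02
eef_pos: [544.7, 17.8, 263.6]
tcp_rot: [3.142, -0.0, -2.943]
contact_force: [0.1, 0.7, -2.0]
opening: 0.2
```

Call:
apply_moves(motion="-1 0 0 0.0005 0;-1 0 0 0.001 0;-1 0 0 0.001 0;-1 0 0 0.001 0")

```text
clock: 13.35
eef_pos: [544.8, 17.8, 263.2]
tcp_rot: [-3.142, 0.0, -2.943]
contact_force: [-2.1, -0.5, 4.9]
opening: 0.201
```

```bash
python3 - <<'E'
from h import *
f=grab_frame("scene"); s=r.sense(); print(s["eef_pos"],s["contact_force"],s["wrist_torque"])
g=proj(f,[543,17,90]).astype(int); o=(g[0]-40,g[1]-45)
cv2.imwrite("pics/g6.png",cv2.resize(f["img"][o[1]:o[1]+80,o[0]:o[0]+80,::-1],(600,600),interpolation=cv2.INTER_CUBIC))
print(spotter.place_of("puller_lugs","scene"),spotter.place_of("puller_grip","scene"))
E
```

```text
[544.80169469  17.77915249 263.17042914] [-1.40889966  0.84435249  5.09620972] [ 0.04581046  0.40441435 -0.002094  ]
[{'point': [541.2, 13.9, 42.2], 'conf': 0.53}, {'point': [506.4, 218.6, 0.2], 'conf': 0.34}] [{'point': [542.3, 16.8, 106.1], 'conf': 0.72}]
```

View pics/g6.png

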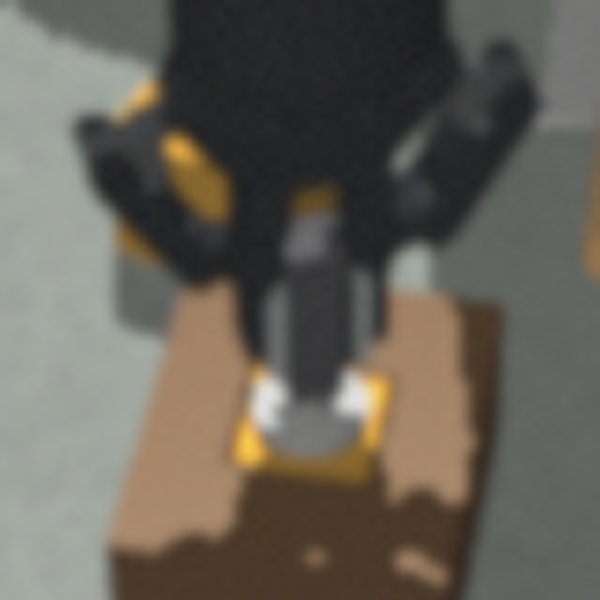

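Call:
apply_moves(motion="-1 0 0 -0.0006 0;-1 0 -0.0002 -0.0006 0.0278;-1 0 -0.0003 -0.0006 0.0556;-1 0.0001 -0.0005 -0.0006 0.0833;-1 0.0001 -0.0007 -0.0006 0.1111;-1 0.0001 -0.0007 -0.0006 0.1111;-1 0.0001 -0.0007 -0.0006 0.1111")

```text
clock: 14.08
eef_pos: [544.9, 17.0, 263.4]
tcp_rot: [3.142, 0.001, 2.994]
contact_force: [0.1, 0.7, 0.3]
opening: 0.198
```

```bash
python3 - <<'E'
from h import *
s=r.sense(); print(s["eef_pos"],s["tcp_rot"],s["contact_force"],s["wrist_torque"],s["joint_efforts"][5])
E
```

```text
[544.89068291  17.02334307 263.40921855] [3.14154080e+00 5.05537328e-04 2.99373489e+00] [0.10638474 0.71043353 0.31382146] [ 0.0103457  -0.03509809 -0.0286766 ] 0.494893379509449
```

Call:
apply_moves(motion="-1 0 -0.0002 0 0.0278;-1 0 -0.0003 0 0.0556;-1 0.0001 -0.0005 0 0.0833;-1 0.0001 -0.0007 0.0002 0.1111;-1 0.0002 -0.0008 0.0004 0.1389;-1 0.0003 -0.001 0.0007 0.1667;-1 0.0003 -0.001 0.0007 0.1667")

```text
clock: 14.67
eef_pos: [544.3, 16.1, 262.5]
tcp_rot: [3.141, 0.0, 2.466]
contact_force: [1.4, 0.1, -0.5]
opening: 0.2
```

```bash
python3 - <<'E'
from h import *
s=r.sense(); print(s["eef_pos"],s["tcp_rot"],s["contact_force"],s["wrist_torque"],s["joint_efforts"][5])
E
```

```text
[544.34520279  16.11807633 262.52152763] [3.14139933e+00 9.21925504e-05 2.46623295e+00] [ 1.4040659   0.10011134 -0.47289797] [ 0.13069653 -0.08479897  0.01328253] 1.5820454433560371
```

Call:
apply_moves(motion="-1 0 -0.0002 0.0003 0.0278;-1 0 -0.0003 0.0005 0.0556;-1 0.0001 -0.0005 0.0008 0.0833;-1 0.0001 -0.0007 0.001 0.1111;-1 0.0002 -0.0008 0.0012 0.1389;-1 0.0003 -0.001 0.0013 0.1667;-1 0.0003 -0.001 0.0013 0.1667")

```text
clock: 15.25
eef_pos: [543.7, 15.5, 261.6]
tcp_rot: [3.141, 0.0, 1.945]
contact_force: [0.8, -0.7, 3.2]
opening: 0.197
```

```bash
python3 - <<'E'
from h import *
s=r.sense(); print(s["eef_pos"],s["tcp_rot"],s["contact_force"],s["wrist_torque"],s["joint_efforts"][5])
E
```

```text
[543.68164011  15.53298262 261.61781075] [3.14083807e+00 2.87911266e-04 1.94456471e+00] [ 0.82050724 -0.689375    3.21322534] [ 0.05986407 -0.05953912  0.01111447] 1.5571226924657822
```

Call:
apply_moves(motion="-1 0 -0.0001 -0.0003 0.0139;-1 0 -0.0002 -0.0003 0.0278;-1 0 -0.0003 -0.0003 0.05;-1 0 -0.0003 -0.0003 0.05")

```text
clock: 15.58
eef_pos: [543.2, 15.4, 261.6]
tcp_rot: [3.141, 0.0, 1.79]
contact_force: [-0.3, 0.2, 2.1]
opening: 0.2
```

```bash
python3 - <<'E'
from h import *
s=r.sense(); print(s["eef_pos"],s["tcp_rot"],s["contact_force"],s["wrist_torque"],s["joint_efforts"][5])
E
```

```text
[543.23362394  15.43677088 261.64352728] [3.14133939e+00 4.63362446e-05 1.78961856e+00] [-0.32343737  0.22235785  2.12583536] [-0.04733587 -0.01266313 -0.04900495] 1.162431500852108
```

Call:
apply_moves(motion="-1 0 -0.0001 -0.0002 0.0111;-1 0 -0.0001 -0.0002 0.0222;-1 0 -0.0001 -0.0002 0.0222")

```text
clock: 15.83
eef_pos: [543.0, 15.4, 261.6]
tcp_rot: [-3.141, -0.0, 1.722]
contact_force: [-0.1, -0.1, -0.6]
opening: 0.198
```

```bash
python3 - <<'E'
from h import *
s=r.sense(); print(s["eef_pos"],s["tcp_rot"],s["contact_force"],s["wrist_torque"],s["joint_efforts"][5])
E
```

```text
[542.96942694  15.42243318 261.64666241] [-3.14128268e+00 -4.79080590e-05  1.72152357e+00] [-0.09546564 -0.08042301 -0.61622701] [-0.01021865 -0.06480016 -0.0149575 ] 0.6435101665556431
```

Total 93°, no stop yet.

Call:
apply_moves(motion="-1 0 -0.0001 0 0.0111;-1 0 -0.0001 0 0.0222;-1 0 -0.0001 0 0.0222")

```text
clock: 16.08
eef_pos: [542.9, 15.4, 261.6]
tcp_rot: [-3.141, -0.0, 1.651]
contact_force: [-0.2, 0.4, -0.5]
opening: 0.2
```

```bash
python3 - <<'E'
from h import *
s=r.sense(); print(s["eef_pos"],s["tcp_rot"],s["contact_force"],s["wrist_torque"],s["joint_efforts"][5])
E
```

```text
[542.88553117  15.38701259 261.63196471] [-3.14129432e+00 -5.68727134e-06  1.65091349e+00] [-0.2070844   0.44486543 -0.49451874] [ 0.05472637 -0.04974261 -0.04772854] 0.6404776498675346
```

Call:
apply_moves(motion="-1 0 -0.0001 0 0.0111;-1 0 -0.0001 0 0.0222;-1 0 -0.0001 0 0.0222")

```text
clock: 16.33
eef_pos: [542.8, 15.4, 261.6]
tcp_rot: [-3.141, 0.0, 1.581]
contact_force: [1.1, 0.9, 0.5]
opening: 0.198
```

```bash
python3 - <<'E'
from h import *
s=r.sense(); print(s["eef_pos"],s["tcp_rot"],s["contact_force"],s["wrist_torque"],s["joint_efforts"][5])
E
```

```text
[542.76926595  15.35994458 261.64398121] [-3.14123558e+00  5.06383099e-05  1.58061612e+00] [1.10909167 0.92967114 0.46010048] [-0.05680947  0.03939265 -0.04455065] 0.6385627202689648
```

Call:
apply_moves(motion="-1 0 0 0 0.0083;-1 0 -0.0001 0 0.0167;-1 0 -0.0001 0 0.0167")

```text
clock: 16.58
eef_pos: [542.7, 15.3, 261.7]
tcp_rot: [-3.141, 0.0, 1.528]
contact_force: [0.0, 0.9, -0.7]
opening: 0.201
```

```bash
python3 - <<'E'
from h import *
s=r.sense(); print(s["eef_pos"],s["tcp_rot"],s["contact_force"],s["wrist_torque"],s["joint_efforts"][5])
f=grab_frame("scene")
g=proj(f,[543,17,90]).astype(int); o=(g[0]-40,g[1]-45)
cv2.imwrite("pics/g7.png",cv2.resize(f["img"][o[1]:o[1]+80,o[0]:o[0]+80,::-1],(600,600),interpolation=cv2.INTER_CUBIC))
E
```

```text
[542.69921036  15.3492601  261.67665899] [-3.14138598e+00  6.18330276e-05  1.52813951e+00] [ 0.01315309  0.92222656 -0.70474688] [-0.0187291  -0.00040588 -0.05428208] 0.48763806000351906
```

View pics/g7.png

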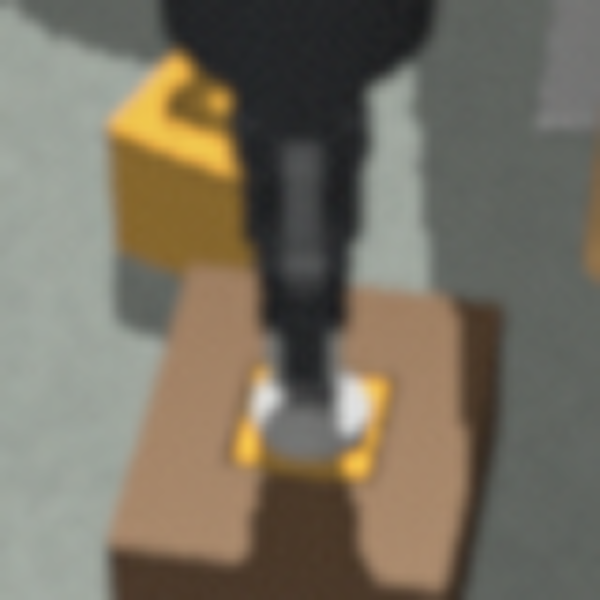

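Call:
apply_moves(motion="-1 0 0 0 0.0083;-1 0 0 0 0.0167;-1 0 0 0 0.0167")

```text
clock: 16.88
eef_pos: [542.8, 15.3, 261.7]
tcp_rot: [3.141, 0.0, 1.475]
contact_force: [0.5, -0.0, -2.3]
opening: 0.199
```

```bash
python3 - <<'E'
from h import *
for i in range(4):
  f=grab_frame("scene");s=r.sense(); print(s["eef_pos"],s["tcp_rot"][2],s["contact_force"],s["wrist_torque"],s["joint_efforts"][5],s["opening"])
E
```

```text
[542.82122331  15.31929038 261.74016462] 1.475471831330204 [ 0.73466454 -0.59196681 -2.03306944] [-0.09307843 -0.22867729  0.01399465] 0.26782709173858166 0.2015589793176832
[542.82194999  15.32172956 261.73615659] 1.475324709953973 [ 0.4774594  -0.75482247 -0.87275812] [-0.08208177 -0.22229448 -0.03961073] 0.07480643223971128 0.2001652297161302
[542.83192716  15.3305418  261.74999244] 1.4748780659707574 [ 1.21735247 -0.94696745 -1.63603052] [-0.08468083 -0.2287431   0.03058527] -0.00010760611985460855 0.19904350416388933
[542.82940258  15.31840224 261.77719731] 1.4743560320012419 [ 1.1326987  -0.22771603 -1.71338679] [-0.07176558 -0.24316101 -0.02416   ] -0.021513263345696032 0.20098118854902797
```

Call:
apply_moves(motion="-1 0 0 0 0.0083;-1 0 0 0 0.0167;-1 0 0 0 0.0167;-1 0 0 0 0.0167")

```text
clock: 17.42
eef_pos: [542.8, 15.3, 261.7]
tcp_rot: [3.142, 0.0, 1.422]
contact_force: [1.6, -0.3, -1.3]
opening: 0.201
```

```bash
python3 - <<'E'
from h import *
for i in range(2):
  f=grab_frame("scene");s=r.sense(); print(s["eef_pos"],s["tcp_rot"][2],s["contact_force"],s["wrist_torque"],s["joint_efforts"][5],s["opening"])
E
```

```text
[542.80199293  15.33049883 261.77056813] 1.4217114739954755 [ 1.49257508 -1.91521898 -3.81825554] [-0.22606528 -0.34259444  0.05800401] 0.13253237586468458 0.20307314269541116
[542.78806949  15.3302897  261.76199316] 1.4213736159884385 [ 1.8214062  -0.69956971 -2.81086085] [-0.15842614 -0.1873224   0.08639373] 0.09926684433594346 0.20246958940457904
```

Call:
apply_moves(motion="-1 0 0 0 -0.0111;-1 0 0 0 -0.0111;-1 0 0 -0.0005 -0.0111;-1 0 0 -0.001 -0.0111;-1 0 0 -0.0015 -0.0111;-1 0 0 -0.002 -0.0111;-1 0 0 -0.0025 -0.0111;-1 0 0 -0.003 -0.0111;-1 0 0 -0.0035 -0.0111;-1 0 0 -0.004 -0.0111;-1 0 0 -0.0045 -0.0111;-1 0 0 -0.005 -0.0111;-1 0 0 -0.005 -0.0111", squeeze=100)

```text
clock: 18.6
eef_pos: [542.3, 15.3, 266.5]
tcp_rot: [-3.14, 0.0, 1.455]
contact_force: [1.6, 0.2, -13.5]
opening: 0.193
```

```bash
python3 - <<'E'
from h import *
f=grab_frame("scene");s=r.sense(); print(s["eef_pos"],s["tcp_rot"],s["contact_force"],s["wrist_torque"],s["joint_efforts"][5],s["opening"])
g=proj(f,[543,17,90]).astype(int); o=(g[0]-40,g[1]-45)
cv2.imwrite("pics/g8.png",cv2.resize(f["img"][o[1]:o[1]+80,o[0]:o[0]+80,::-1],(600,600),interpolation=cv2.INTER_CUBIC))
E
```

```text
[542.29944664  15.35610087 266.48719199] [-3.14018403e+00  1.99171455e-04  1.45487275e+00] [  0.62886522  -0.18761187 -12.69756174] [-0.06471908 -0.13250323  0.00290976] 0.006994713912717998 0.20025060819176016
```

View pics/g8.png

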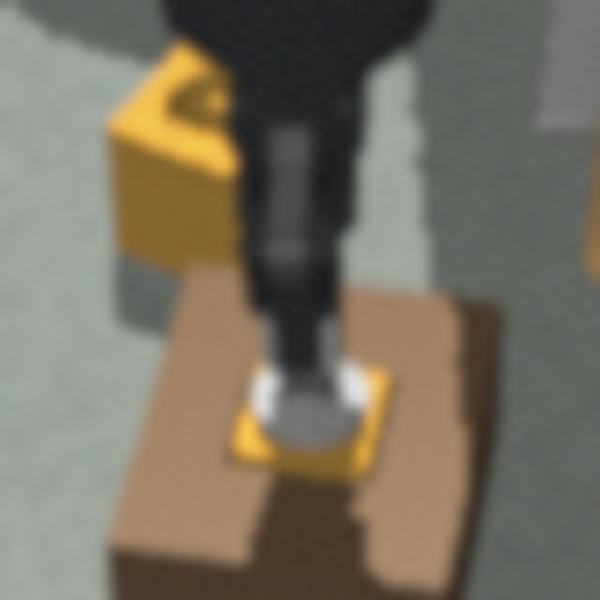

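Call:
apply_moves(motion="-1 0 0 -0.001 0;-1 0 0 -0.002 0;-1 0 0 -0.003 0;-1 0 0 -0.004 0;-1 0 0 -0.005 0;-1 0 0 -0.006 0;-1 0 0 -0.007 0;-1 0 0 -0.008 0;-1 0 0 -0.009 0;-1 0 0 -0.01 0;-1 0 0 -0.011 0;-1 0 0 -0.012 0;-1 0 0 -0.012 0")

```text
clock: 19.73
eef_pos: [542.8, 15.3, 279.0]
tcp_rot: [3.141, 0.0, 1.455]
contact_force: [0.3, -1.1, -11.0]
opening: 0.196
```

```bash
python3 - <<'E'
from h import *
f=grab_frame("scene");s=r.sense(); print(s["eef_pos"],s["tcp_rot"],s["contact_force"],s["wrist_torque"],s["joint_efforts"][5],s["opening"])
g=proj(f,[543,17,90]).astype(int); o=(g[0]-40,g[1]-45)
cv2.imwrite("pics/g9.png",cv2.resize(f["img"][o[1]:o[1]+80,o[0]:o[0]+80,::-1],(600,600),interpolation=cv2.INTER_CUBIC))
E
```

```text
[542.80507453  15.37534631 279.00808788] [ 3.14140499e+00 -6.84192718e-06  1.45490281e+00] [  0.58895307  -0.84448049 -10.20558674] [-0.06356784  0.11271164  0.08501121] 0.009167501411866397 0.19843473988935448
```

View pics/g9.png

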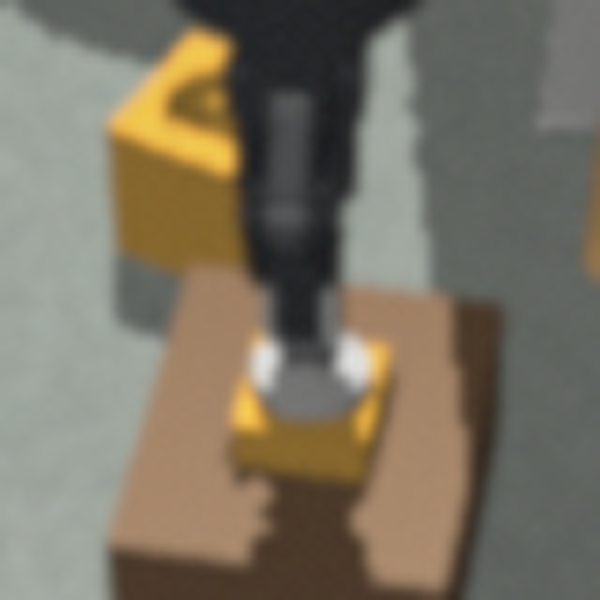

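Call:
apply_moves(motion="-1 0 0 -0.0015 0;-1 0 0 -0.003 0;-1 0 0 -0.0045 0;-1 0 0 -0.006 0;-1 0 0 -0.0075 0;-1 0 0 -0.009 0;-1 0 0 -0.0105 0;-1 0 0 -0.012 0;-1 0 0 -0.0135 0;-1 0 0 -0.015 0;-1 0 0 -0.0165 0;-1 0 0 -0.018 0;-1 0 0 -0.0195 0;-1 0 0 -0.021 0;-1 0 0 -0.0225 0;-1 0 0 -0.024 0;-1 0 0 -0.0255 0;-1 0 0 -0.027 0;-1 0 0 -0.0285 0;-1 0 0 -0.03 0")

```text
clock: 21.45
eef_pos: [542.8, 15.3, 308.9]
tcp_rot: [-3.142, 0.0, 1.455]
contact_force: [0.9, -0.5, -4.3]
opening: 0.198
```

Call:
apply_moves(motion="-1 0 0 -0.003 0;-1 0 0 -0.006 0;-1 0 0 -0.01 0;-1 0 0 -0.015 0;-1 0 0 -0.02 0;-1 0 0 -0.025 0;-1 0 0 -0.025 0;-1 0 0 -0.025 0;-1 0 0 -0.025 0")

```text
clock: 22.2
eef_pos: [542.7, 15.4, 333.7]
tcp_rot: [-3.142, -0.0, 1.455]
contact_force: [0.3, -0.1, -3.9]
opening: 0.195
```

```bash
python3 - <<'E'
from h import *
f=grab_frame("scene");s=r.sense(); print(s["eef_pos"],s["tcp_rot"],s["contact_force"],s["wrist_torque"],s["opening"])
g=proj(f,[543,17,110]).astype(int); o=(g[0]-40,g[1]-45)
cv2.imwrite("pics/g10.png",cv2.resize(f["img"][o[1]:o[1]+100,o[0]:o[0]+100,::-1],(600,600),interpolation=cv2.INTER_CUBIC))
print(spotter.place_of("plug","scene"),spotter.place_of("tray","top"),spotter.place_of("tray","scene"))
E
```

```text
[542.62785018  15.36975865 333.60925206] [-3.14123084e+00  5.51500923e-05  1.45492171e+00] [ 0.30709327 -0.43101309 -4.47280248] [0.04145193 0.02779036 0.03039987] 0.19958028568957847
[{'point': [397.4, -4.8, 1.4], 'conf': 0.83}, {'point': [545.8, 18.2, 58.8], 'conf': 0.72}, {'point': [538.9, 17.9, 90.3], 'conf': 0.64}] [{'point': [551.6, -224.4, -2.1], 'conf': 0.6}] [{'point': [549.8, -224.8, 1.4], 'conf': 0.61}]
```

View pics/g10.png

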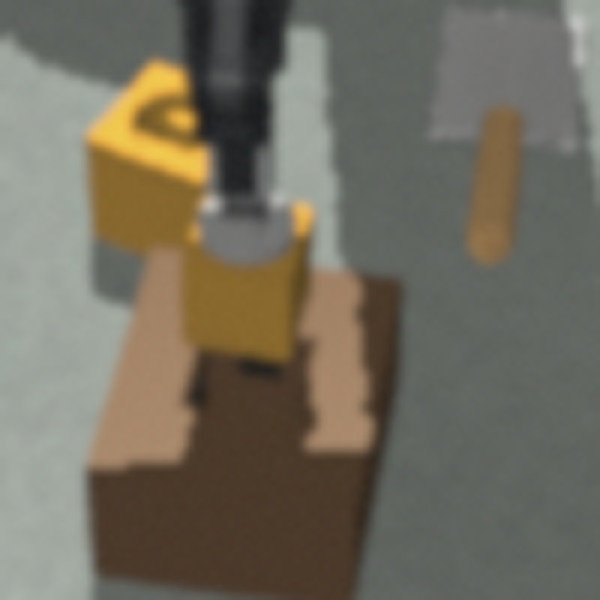

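Call:
apply_moves(motion="-1 -0.0079 0.0012 0 0;-1 -0.0239 0.0037 0 0;-1 -0.0437 0.0067 0 0;-1 -0.0637 0.0098 0 0;-1 -0.0837 0.0129 0 0;-1 -0.1037 0.016 0 0;-1 -0.1237 0.0191 0 0;-1 -0.1437 0.0222 0 0;-1 -0.1637 0.0252 0 0;-1 -0.1837 0.0283 0 0;-1 -0.2037 0.0314 0 0;-1 -0.2187 0.0337 0 0;-1 -0.2307 0.0356 0 0;-1 -0.2367 0.0365 0 0;-1 -0.2387 0.0368 0 0;-1 -0.2387 0.0368 0 0;-1 -0.2387 0.0368 0 0;-1 -0.2387 0.0368 0 0")

```text
clock: 23.9
eef_pos: [551.7, -225.2, 333.8]
tcp_rot: [-3.141, -0.0, 1.456]
contact_force: [-0.8, -0.5, -4.8]
opening: 0.195
```

Call:
apply_moves(motion="-1 0 0 0.003 0;-1 0 0 0.008 0;-1 0 0 0.014 0;-1 0 0 0.02 0;-1 0 0 0.026 0;-1 0 0 0.032 0;-1 0 0 0.038 0;-1 0 0 0.044 0;-1 0 0 0.05 0;-1 0 0 0.056 0;-1 0 0 0.061 0;-1 0 0 0.065 0;-1 0 0 0.068 0;-1 0 0 0.07 0;-1 0 0 0.07 0;-1 0 0 0.07 0")

```text
clock: 25.23
eef_pos: [551.8, -226.0, 263.8]
tcp_rot: [3.142, 0.0, 1.455]
contact_force: [-0.4, -0.7, -4.4]
opening: 0.201
```

```bash
python3 - <<'E'
from h import *
f=grab_frame("scene");s=r.sense(); print(s["eef_pos"],s["tcp_rot"],s["contact_force"],s["wrist_torque"],s["opening"])
g=proj(f,[552,-224,40]).astype(int); o=(g[0]-50,g[1]-55)
cv2.imwrite("pics/g11.png",cv2.resize(f["img"][o[1]:o[1]+100,o[0]:o[0]+100,::-1],(600,600),interpolation=cv2.INTER_CUBIC))
print(spotter.place_of("plug","scene"))
E
```

```text
[ 551.83129116 -226.04547127  264.02205243] [3.14116301e+00 1.26182461e-04 1.45485932e+00] [-1.17228924  0.08586626 -4.1970198 ] [ 0.00694609 -0.05189187  0.02765165] 0.1978054833722239
[{'point': [395.0, -3.9, 3.2], 'conf': 0.69}, {'point': [548.8, -223.8, 22.2], 'conf': 0.62}]
```

View pics/g11.png

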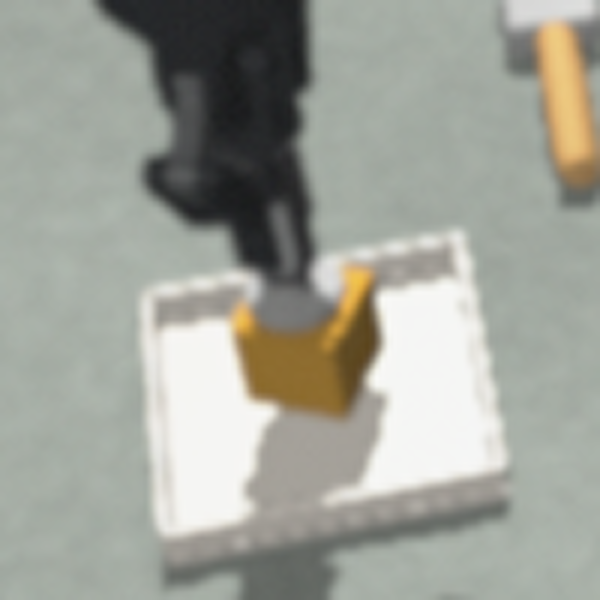

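Call:
apply_moves(motion="-1 0 0 0.002 0;-1 0 0 0.004 0;-1 0 0 0.006 0;-1 0 0 0.008 0;-1 0 0 0.01 0;-1 0 0 0.011 0;-1 0 0 0.012 0;-1 0 0 0.012 0;-1 0 0 0.012 0")

```text
clock: 26.08
eef_pos: [551.7, -226.0, 251.7]
tcp_rot: [-3.141, -0.0, 1.455]
contact_force: [0.4, 0.2, -5.9]
opening: 0.194
```

Call:
apply_moves(motion="-1 0 0 0.0005 0;-1 0 0 0.001 0;-1 0 0 0.0015 0;-1 0 0 0.002 0;-1 0 0 0.002 0;-1 0 0 0.002 0")

```text
clock: 26.58
eef_pos: [551.7, -226.0, 249.8]
tcp_rot: [-3.142, -0.0, 1.455]
contact_force: [0.2, -0.1, -4.4]
opening: 0.197
```

Call:
apply_moves(motion="-1 0 0 0.0005 0;-1 0 0 0.001 0;-1 0 0 0.001 0;-1 0 0 0.001 0")

```text
clock: 26.92
eef_pos: [551.7, -226.0, 248.7]
tcp_rot: [-3.141, -0.0, 1.455]
contact_force: [0.3, -0.5, -3.2]
opening: 0.196
```

Call:
apply_moves(motion="-1 0 0 0.0005 0;-1 0 0 0.001 0;-1 0 0 0.001 0;-1 0 0 0.001 0")

```text
clock: 27.25
eef_pos: [551.8, -226.0, 247.8]
tcp_rot: [3.141, 0.0, 1.455]
contact_force: [0.3, -0.9, -4.4]
opening: 0.194
```

Call:
apply_moves(motion="-1 0 0 0.0005 0;-1 0 0 0.001 0;-1 0 0 0.001 0;-1 0 0 0.001 0")

```text
clock: 27.58
eef_pos: [551.8, -226.0, 246.9]
tcp_rot: [3.141, 0.0, 1.455]
contact_force: [-0.0, -0.4, -1.8]
opening: 0.197
```

```bash
python3 - <<'E'
from h import *
for i in range(3):
  f=grab_frame("scene");s=r.sense(); print(s["eef_pos"],s["contact_force"],s["wrist_torque"],s["opening"])
E
```

```text
[ 551.78471086 -226.00492218  246.92358936] [-0.96257409  0.73864968 -2.08176504] [ 0.03436106  0.03696151 -0.0439758 ] 0.19640003790170094
[ 551.77821674 -225.99597889  246.89698011] [ 0.63992781 -1.00275347 -2.4366522 ] [-0.03774828  0.03456142 -0.0335918 ] 0.19669545452228898
[ 551.76672136 -226.00052346  246.89557333] [ 0.70971168  0.61643671 -2.71826763] [0.02565227 0.01260099 0.00248476] 0.19998488169130874
```

Call:
apply_moves(motion="-1 0 0 0.0003 0;-1 0 0 0.0006 0;-1 0 0 0.0006 0;-1 0 0 0.0006 0")

```text
clock: 28.07
eef_pos: [551.7, -226.0, 246.2]
tcp_rot: [3.142, 0.0, 1.455]
contact_force: [-0.9, 0.9, -0.6]
opening: 0.198
```

```bash
python3 - <<'E'
from h import *
for i in range(2):
  f=grab_frame("scene");s=r.sense(); print(s["eef_pos"],s["contact_force"],s["wrist_torque"],s["opening"])
g=proj(f,[552,-224,40]).astype(int); o=(g[0]-50,g[1]-55)
cv2.imwrite("pics/g12.png",cv2.resize(f["img"][o[1]:o[1]+100,o[0]:o[0]+100,::-1],(600,600),interpolation=cv2.INTER_CUBIC))
E
```

```text
[ 551.72256151 -225.97921579  246.17431678] [-0.40169593  1.14042612 -1.39974306] [ 0.04255964 -0.00457337 -0.02613847] 0.1969633559991684
[ 551.72543308 -226.00330472  246.19495923] [-8.45804083e-04 -5.48041348e-01 -1.14188543e+00] [-0.02031087 -0.01462509 -0.03072324] 0.19216917466620978
```

View pics/g12.png

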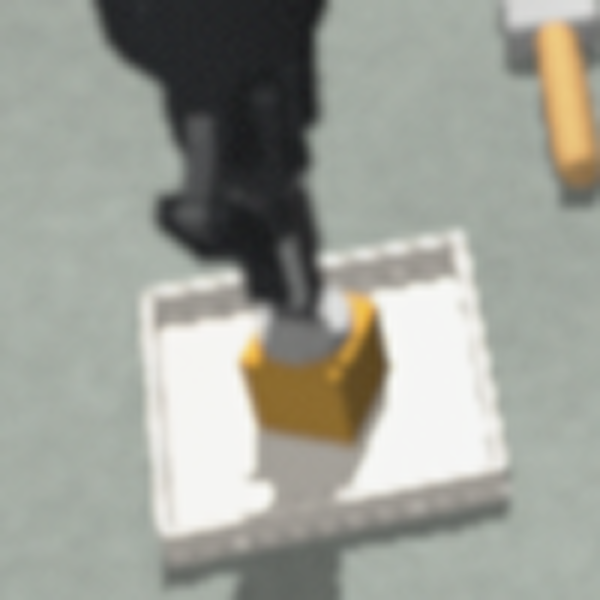

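Call:
apply_moves(motion="-0.5 0 0 0 0;-0.4 0 0 0 0;-0.2 0 0 0 0;0 0 0 0 0;0.3 0 0 0 0;0.6 0 0 0 0;0.6 0 0 0 0;0.6 0 0 0 0;0.6 0 0 0 0;0.6 0 0 0 0;0.6 0 0 0 0;0.6 0 0 0 0", squeeze=20)

```text
clock: 29.17
eef_pos: [551.7, -226.0, 246.2]
tcp_rot: [-3.142, 0.0, 1.455]
contact_force: [-0.3, 0.0, 1.1]
opening: 0.8
```

Call:
apply_moves(motion="0.6 0 0 -0.005 0;0.6 0 0 -0.015 0;0.6 0 0 -0.03 0;0.6 0 0 -0.05 0;0.6 0 0 -0.07 0;0.6 0 0 -0.09 0;0.6 0 0 -0.11 0;0.6 0 0 -0.13 0;0.6 0 0 -0.15 0;0.6 0 0 -0.15 0;0.6 0 0 -0.15 0")

```text
clock: 30.08
eef_pos: [551.9, -226.1, 398.3]
tcp_rot: [3.138, 0.001, 1.455]
contact_force: [-0.4, 0.7, 0.2]
opening: 0.803
```

```bash
python3 - <<'E'
from h import *
f=grab_frame("scene");s=r.sense(); print(s["eef_pos"],s["contact_force"],s["opening"])
cv2.imwrite("pics/end_scene.png",f["img"][:,:,::-1])
g=proj(f,[552,-224,40]).astype(int); o=(g[0]-50,g[1]-55)
cv2.imwrite("pics/g13.png",cv2.resize(f["img"][o[1]:o[1]+100,o[0]:o[0]+100,::-1],(600,600),interpolation=cv2.INTER_CUBIC))
for q in ("plug","puller_lugs","puller_grip","plug_top","tray"): print(q,spotter.place_of(q,"scene"))
E
```

```text
[ 551.55686074 -225.93922838  396.88374364] [-0.65922872  0.27322002 -1.12220282] 0.8014663876130808
plug [{'point': [548.2, -226.0, 7.1], 'conf': 0.81}, {'point': [397.2, -4.7, 3.3], 'conf': 0.61}, {'point': [551.2, -224.1, 89.2], 'conf': 0.54}]
puller_lugs [{'point': [549.5, -227.5, 26.8], 'conf': 0.89}]
puller_grip [{'point': [552.0, -223.9, 86.9], 'conf': 0.79}, {'point': [504.6, 217.0, 2.4], 'conf': 0.72}]
plug_top [{'point': [391.1, -2.2, 54.2], 'conf': 0.8}, {'point': [550.2, -228.4, 25.1], 'conf': 0.75}, {'point': [556.7, -221.5, 45.2], 'conf': 0.73}, {'point': [542.5, 21.3, 0.2], 'conf': 0.25}]
tray [{'point': [551.2, -225.0, 1.9], 'conf': 0.78}, {'point': [549.1, -225.5, 5.1], 'conf': 0.18}]
```

View pics/g13.png

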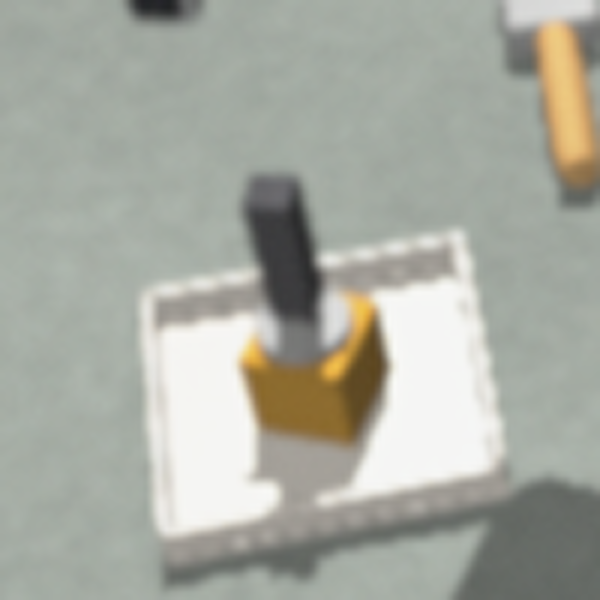

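View pics/end_scene.png

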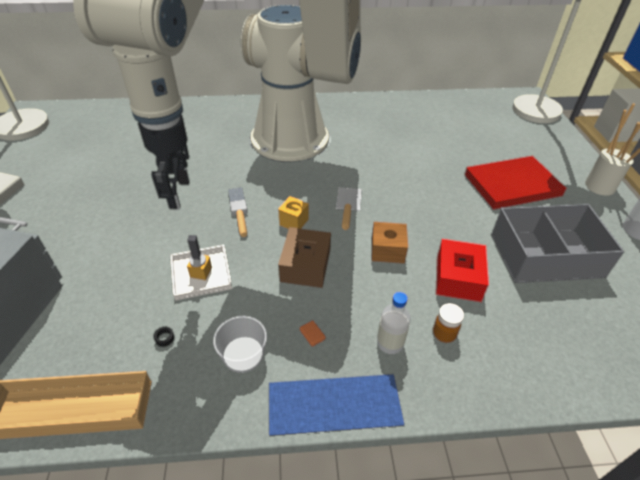

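The plug stands upright in the tray (crop base around 305,435) with the puller seated in it. The gripper is clear and the bystanders look unmoved.

```bash
python3 -c "
from rig import r
print(r.sign_off(), r.sense()['clock'])"
```

```text
the job is handed in; nothing more can be done
the job is handed in; nothing more can be done
```

The plug is standing upright near the middle of the white tray with the puller still screwed in, and the gripper is open and well clear. I handed the job in at about 30 s; `sign_off` gave no verdict.

- **Threading:** I gripped the puller, lifted it out of the block and lowered it onto the plug in the brown stone. The lugs slid through the slot at the first angle I tried, with almost no force, so no turning search was needed. Contact at the bottom was about 7 N.
- **Turning:** I turned it clockwise about 110°, a few degrees past the expected stop. I never felt a clear hard stop: the twisting torque only reached about 0.09 N m, and part of that last turn may have been slight slip in the jaws. I then eased back 2° before lifting.
- **Drawing and placing:** The pull was about 11–13 N and the plug came straight up. I set it down in small steps until its weight came off the wrist.

**Last checks:**
- The detector placed the plug within about 3 mm of the tray's centre, with its underside at about z = 7 mm. The floor is 4 mm and detections are good to about 4 mm.
- From the arm's position the lugs are about 17 mm below the plug's top.
- A second, low plug-top reading (z ≈ 25 mm) disagreed with this. I took it as a false detection, because another one gave 45 mm and the picture shows the plug upright.
- The bystanders looked unmoved in the final picture, but I compared them only by eye.

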